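Hold a marble plaque in the crack-checking lamp box

TASK

Set the dimmer lever straight up (half light) and let go of it; then take the arched marble plaque out of its wooden cradle and lower its square foot end down through the slot in the top of the lamp box until about a third of the plaque is inside. Finish while still holding the plaque there in the gripper, upright and still, so that it hangs in the light clear of the lamp glass. Leave the wide square-topped plaque and the other things on the bench where they are.

Things in the scene. Friction and masses are not known exactly. Their poses are not given: they have to be found in the camera images.
- dimmer (a joint): dimmer lever angle in rad: 0 = leaning furthest towards its base's -x (roughly towards the robot), 0.65 = straight up, 1.3 = leaning furthest to the base's +x. It starts leaning to -x, between 0 and 0.4. Stiff enough to stay where it is left; about 1 N at the knob moves it.
- dimmer_base: fixed grey block of the dimmer, 70 x 50 x 25 mm (x, y, z), origin at the centre of its underside on the bench; the lever swings in its x-z plane, about its y axis. Its yaw varies within about 0.5 rad.
- dimmer_pivot (a point): the lever's hinge point, on the base 22 mm above the bench; it does not move when the lever does.
- dimmer_tip (a point): centre of the black ball knob (26 mm diameter) on the end of the lever's 10 mm steel rod, 80 mm from the hinge.
- lamp_box: fixed grey lamp box, 160 x 140 x 130 mm (x, y, z), with clear panes on its x faces and a bare aluminium cover 10 mm thick on top with one slot in its middle; the white lamp glass lies inside, 102 mm below the top face. Origin at the centre of its underside on the bench. Its yaw varies within about 0.4 rad.
- slot (a point): centre of the slot's mouth, level with the top face of the cover, 130 mm above the bench; axes as the lamp box. The slot is 22 mm along x and 68 mm along y, right through the 10 mm cover, with a 3 mm chamfer round the mouth; free space below.
- cradle: fixed wooden cradle of the arched plaque, 70 x 108 x 30 mm (x, y, z) with a pocket 24 x 68 mm, 22 mm deep, in its top; origin at the centre of its underside. Its yaw varies within about 0.5 rad.
- plaque: the arched marble plaque, the one with the half-round top, a small ring engraved on its faces: 20 mm thick (x), 64 mm wide (y), 115 mm tall (z; straight sides up to 83 mm, then a half circle of 32 mm radius); 0.3 to 0.45 kg. Loose, standing upright in the middle of its cradle with the same yaw, its foot 8 mm above the bench. Origin at the centre of its foot; z up.
- plaque_foot (a point): centre of the plaque's flat foot face (the same point as the plaque's origin).
- wide_plaque: the other plaque, square-topped, 20 x 90 x 85 mm (x, y, z), standing in a like, longer wooden cradle (fixed, 70 x 134 x 30 mm); to be left alone. The two cradles may have swapped places. Origin at the centre of its foot.
- mortar: marble bowl, 96 mm across, 60 mm tall; leave alone. Origin at the centre of its underside.
- pestle: marble pestle standing on end, 42 mm across, 100 mm tall; leave alone. Origin at the centre of its underside.
- stone_cup: grey stone cup, 60 mm across, 50 mm tall; leave alone. Origin at the centre of its underside.
- wood_block: wooden clamping block, 30 x 120 x 28 mm (x, y, z); leave alone. Origin at the centre of its underside.
- rule: steel rule, 150 x 28 x 4 mm (x, y, z), lying flat; leave alone. Origin at the centre of its underside.
- handpiece: engraving handpiece lying along its x, 160 mm long, 22 mm thick; leave alone. Origin on the bench under its body.

How it is judged:
By the outcome, as a careful person would: the job done as asked, in the order asked, and still so for the second after the job is handed in, while the arm keeps its last pose, push and grip.
It also fails if it takes over 64 s, if anything falls off the work surface, if the arm or the gripper's body presses on something with over 40 N, if the wrist force passes 120 N, or if a joint passes its speed limit or range.

ROBOT

A 6-joint arm with a two-finger parallel gripper is mounted at the origin on the work surface. World frame = base frame: x ahead of the robot, y to its left, z up, the work surface at z = 0. Lengths are in m, angles in degrees, forces in N, time in s.
With the tool pointing down it reaches from about 0.4 to 0.825 m from the base axis. Payload 7 kg.
Tool frame: the origin (TCP) lies midway between the tips of the shut fingers; the grasp point (between the pads) lies r.grip_depth behind it (r.grip_depth is the distance from the TCP to the grasp point, in m); z points along the fingers, y is the line along which they close (so a half turn about z gives the same grasp; the last joint's range is limited). The gripper opens to 88 mm and grips with 3 to 60 N. Pads are 19 mm wide; open, the fingers measure 130 mm over their backs; the gripper's body (78 mm by 193 mm) begins 47 mm behind the grasp point.
Start: joints at [-58.436, 20.546, 0.682, 0, -70.136, -16.507], TCP at [0.175, -0.652, 0.227] pointing down, gripper open.
Joint ranges: [-176.03, 176.03], [-82.01, 121.73], [-58.28, 71.71], [-173.87, 95.51], [-174.79, -0.11], [-173.66, 173.66]. Speed limits (degrees/s): [136.94, 136.94, 172.46, 180, 180, 180].

INTERFACE

Orientations are given as [roll, pitch, yaw] about the fixed x, y, z axes, in that order (R = Rz(yaw) Ry(pitch) Rx(roll)).
In Python, from plant import r, capture gives the robot as it stands (r), with the cameras as plain functions.
- The arm moves only by the shell command python3 drive.py 'ROWS' [OPENING] [FORCE]. ROWS is a JSON list of rows, 1 to 12 of them, each of 6 numbers: dx, dy, dz in m, then a rotation vector rx, ry, rz in degrees; each row is the pose to reach, as a shift and turn from the pose commanded when the command began, along the tool's axes at that moment; what a row does not reach only later rows make up. A row lasts 1/12 s, in which the tool goes at most 0.0417 m and 7.16 degrees, less where a joint would pass 70% of its speed; a pose out of reach is approached as far as the arm can. OPENING is the finger opening in m, set as the command begins (- or left out keeps the last). The fingers move at their own pace and stop on an object; FORCE is the grip in N (left out, the last holds). Time passes only in rows, so rows that do not move let the fingers close. It prints the time, the measured TCP pose, the force, the opening and the grip force at its end.
- r.get_state(): the state, without advancing time (a new reading comes with each control period).
- capture(name): name is "scene" or "top"; returns a dict with "frame" (480x640x3 uint8, red, green, blue), "z_map" (480x640 float32, m along the optical axis (not along the pixel's ray), 0 where there is no reading), "fx", "fy", "cx", "cy" (pixels), "cam_to_world" (4x4, takes a point from camera to world coordinates). Camera axes: x right, y down, z forward; pixel columns grow to the right and rows downward; lengths in m; the calibration is good to about 2 mm. A picture is of the moment at which its call begins.
- r.close_job(): hands the job in; it is judged then, once.
The state is a dict: "time_s": time; "joints": joint angles; "qd": joint speeds; "joint_torque": joint torques, N m; "tcp_pos": TCP position; "eef_rot": TCP orientation; "contact_force": force on the tool from outside, world axes, zero at the start; "moment": the same for the moment, N m; "gripper_width": finger opening in m; "gripper_force": force on a finger pad.
Only numpy, scipy, OpenCV 4.12 (cv2) and the standard library are available. Lean on these libraries where they do the work, as an engineer would, in place of code of your own. Each camera call takes 0.05 s, during which the arm holds its last target. There are 200 camera calls.

## Working session

There is one attempt and no reset: what is moved stays moved. The work goes in short steps, Python scripts to look and compute and a shell command to move; the robot and the scene stay as the last step left them, time stands still between calls to the robot, and variables do not carry over. Pictures are saved under pics/ and viewed, at most 10 in all, crops included, and the job is handed in when it is done.

```bash
ls; mkdir -p pics
cat > h.py <<'E'
import numpy as np, cv2
from plant import r, capture
def cap(n):
    c=capture(n); np.savez(f'/tmp/{n}.npz',**c); return c
def save(c,f): cv2.imwrite(f,cv2.cvtColor(c['frame'],cv2.COLOR_RGB2BGR))
def cloud(c):
    z=c['z_map']; v,u=np.mgrid[0:z.shape[0],0:z.shape[1]]
    p=np.stack([(u-c['cx'])/c['fx']*z,(v-c['cy'])/c['fy']*z,z,np.ones_like(z)],-1)
    w=(p@np.asarray(c['cam_to_world']).T)[...,:3]; w[z==0]=np.nan; return w
E
python3 - <<'E'
from h import *
for n in('scene','top'):
    c=cap(n); save(c,f'pics/{n}1.png'); print(n,c['fx'],c['cx'],c['cy'],np.round(c['cam_to_world'],3).tolist(),(c['z_map']==0).mean())
print(r.get_state(),r.grip_depth)
E
```

```text
drive.py
pics
plant.py
scene 588.5193328911489 318.6796131434192 237.32706942157387 [[0.698, 0.382, -0.606, 1.409], [0.716, -0.346, 0.606, -0.798], [0.022, -0.857, -0.515, 0.84], [0.0, 0.0, 0.0, 1.0]] 0.04480794270833333
top 584.0354491031605 314.3170660208697 245.79845463426147 [[-0.018, -0.999, 0.051, 0.494], [-1.0, 0.019, 0.019, 0.025], [-0.02, -0.051, -0.999, 1.398], [0.0, 0.0, 0.0, 1.0]] 0.004078776041666667
{'time_s': 0.1, 'joints': array([-5.84349451e+01,  2.05868466e+01,  6.39277507e-01, -1.74786706e-02,
       -7.01382390e+01, -1.65072703e+01]), 'qd': array([-0.0576532 , -0.14475725,  0.13900132,  0.07873785,  0.09184714,
        0.0490836 ]), 'joint_torque': array([ 5.67482020e-04, -5.84165812e+01,  2.93747592e+01,  7.01534808e+00,
        1.01693082e-02, -7.68873792e-05]), 'tcp_pos': array([ 0.175216  , -0.65139562,  0.22572461]), 'eef_rot': array([ 1.79913059e+02, -8.62861496e-03, -1.64948160e+02]), 'contact_force': array([-0.16099359, -0.03149632, -0.02033796]), 'moment': array([0.0253663 , 0.04112223, 0.0254883 ]), 'gripper_force': 0.0, 'gripper_width': 0.08783364182797221} 0.0188
```

View pics/scene1.png

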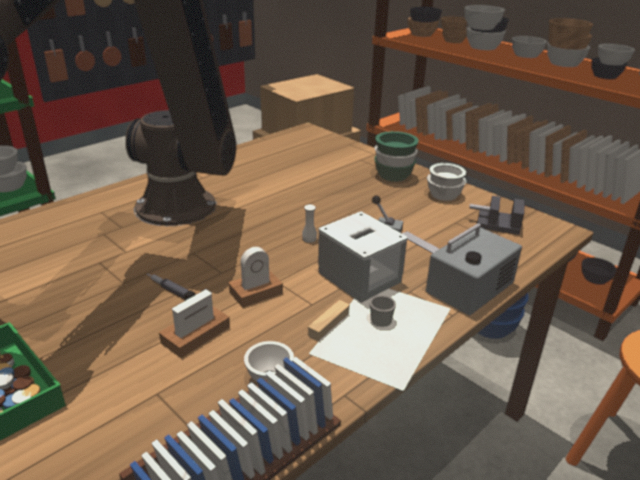

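View pics/top1.png

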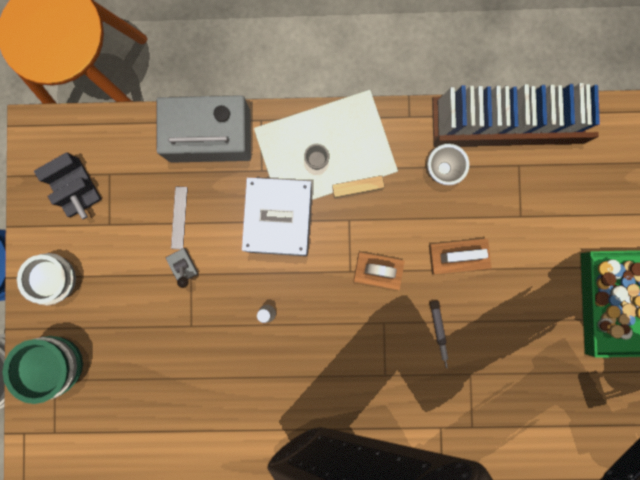

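The scene view shows the arched plaque at (256,268), the lamp box at (362,252), its slot at (362,233), and the dimmer at (385,210). In the top view the arched plaque and cradle are at (380,270), the wide plaque at (465,256), the slot at (277,216), the dimmer base at (181,266) and the knob at (182,282). The pestle is at (264,316).

```bash
cat > meas.py <<'E'
from h import *
c=dict(np.load('/tmp/top.npz')); s=dict(np.load('/tmp/scene.npz'))
W=cloud(c); S=cloud(s)
def rect(P,name):
    q=cv2.minAreaRect((P[:,:2]*1000).astype(np.float32)); print(name,len(P),'c',np.round(q[0],1),'size',np.round(q[1],1),'ang',round(q[2],1),'zmed',round(float(np.median(P[:,2])),4),'zmax',round(float(P[:,2].max()),4))
    return q
def sel(W,box,z0,z1,er=0):
    m=np.zeros(W.shape[:2],bool); u0,v0,u1,v1=box; m[v0:v1,u0:u1]=1
    m&=(W[...,2]>z0)&(W[...,2]<z1)
    m=m.astype(np.uint8); n,l,st,_=cv2.connectedComponentsWithStats(m); k=1+np.argmax(st[1:,4]); return l==k
T=sel(W,(225,165,330,270),.115,.145); rect(W[T],'box top')
cr=sel(W,(345,240,415,300),.018,.045); rect(W[cr],'cradle')
pl=sel(W,(345,240,415,300),.07,.14); rect(W[pl],'plaque')
b=sel(W,(160,240,205,295),.015,.04); rect(W[b],'dimbase')
k=sel(W,(160,240,205,300),.05,.13); rect(W[k],'knob')
f=c['frame'].astype(int)
# slot: dark inside box hull via brightness
g=f.sum(2)/3; m=np.zeros_like(T); m[203:230,252:302]=1; m&=(W[...,2]<.11)|(g<150); 
v,u=np.nonzero(m); print('slot px',len(u),u.min(),u.max(),v.min(),v.max())
def plane(u,v,z,c=c):
    M=np.asarray(c['cam_to_world']); d=M[:3,:3]@np.array([(u-c['cx'])/c['fx'],(v-c['cy'])/c['fy'],1]); o=M[:3,3]; return o+d*(z-o[2])/d[2]
P=np.array([plane(a,bb,.13) for a,bb in zip(u,v)]); rect(P,'slot')
# scene view
sc=sel(S,(235,240,275,285),.06,.14); rect(S[sc],'plaque scene')
sk=sel(S,(368,190,385,210),.06,.14); rect(S[sk],'knob scene')
st=sel(S,(310,205,415,265),.12,.14); rect(S[st],'box top scene')
big=cv2.hconcat([cv2.resize(c['frame'][y:y+60,x:x+60],(390,390),interpolation=cv2.INTER_CUBIC) for x,y in((150,240),(350,240))])
cv2.imwrite('pics/z1.png',cv2.cvtColor(big,4))
E
python3 meas.py
```

```text
box top 4410 c [627.2 131.3] size [140.9 161.3] ang 85.4 zmed 0.1301 zmax 0.1386
cradle 1073 c [504.  -99.1] size [108.3  69.9] ang 78.3 zmed 0.0298 zmax 0.0436
plaque 281 c [503.6 -98.7] size [63.4 20.5] ang 78.8 zmed 0.118 zmax 0.1304
dimbase 554 c [525.8 366.8] size [70.6 50.5] ang 27.5 zmed 0.0259 zmax 0.0395
knob 136 c [493.2 352. ] size [42.1 23. ] ang 42.8 zmed 0.097 zmax 0.1065
slot px 298 261 292 210 221
slot 298 c [626.9 130.8] size [67.6 21.2] ang 85.2 zmed 0.13 zmax 0.13
plaque scene 698 c [ 504.8 -101.9] size [67.8 28.9] ang 80.0 zmed 0.0943 zmax 0.1257
knob scene 93 c [493.3 343.5] size [31.1 25.5] ang 19.1 zmed 0.0903 zmax 0.1045
box top scene 2277 c [627.8 129.2] size [146.2 168.2] ang 86.0 zmed 0.1303 zmax 0.1358
```

View pics/z1.png

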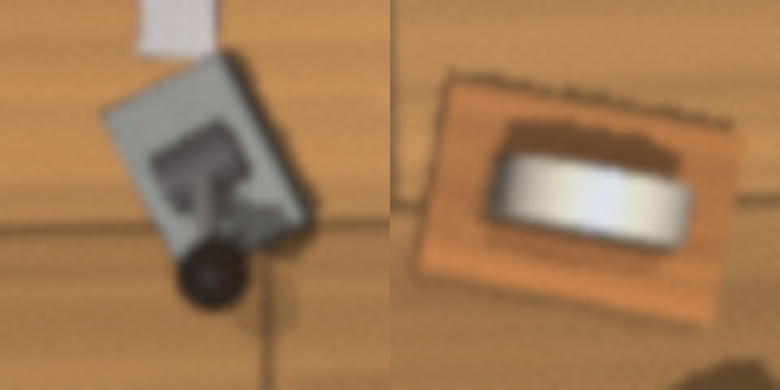

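The crop shows the dimmer base with its lever hub near the middle and the knob at crop (213,272), which is image pixel (182.8,281.8). Beside it the plaque is centred in its cradle. Sizes and heights match the given ones, so I'll work out the knob position and the first move.

```bash
cat >> h.py <<'E'
from scipy.spatial.transform import Rotation as Ro
def go(p,yaw,start=None):
    s=r.get_state(); R0=Ro.from_euler('xyz',s['eef_rot'],degrees=True); R1=Ro.from_euler('xyz',[180,0,yaw],degrees=True)
    d=R0.inv().apply(np.array(p)-s['tcp_pos']); w=(R0.inv()*R1).as_rotvec(degrees=True)
    print('t',round(s['time_s'],2),'d',np.round(d,4),'w',np.round(w,2),'rows',np.linalg.norm(d)/.0417,np.linalg.norm(w)/7.16)
E
python3 - <<'E'
from h import *
c=dict(np.load('/tmp/top.npz')); M=c['cam_to_world']
def plane(u,v,z):
    d=M[:3,:3]@np.array([(u-c['cx'])/c['fx'],(v-c['cy'])/c['fy'],1]); o=M[:3,3]; return o+d*(z-o[2])/d[2]
k=plane(182.8,281.8,.092); ax=np.array([np.cos(np.radians(27.5)),np.sin(np.radians(27.5))]); d=k[:2]-[.5258,.3668]
print(k,'along',d@ax,'across',d@[-ax[1],ax[0]])
go([.56,-.1,.24],-101.5); go([.4895,.348,.2],-62.5)
E
```

```text
[0.48618888 0.34593068 0.092     ] along -0.044771868259522424 across -0.00022093011659099493
t 0.1 d [-0.5148  0.4326 -0.0137] w [ 8.000e-02  4.000e-02 -6.345e+01] rows 16.127872050928044 8.86148324094189
t 0.1 d [-0.563   0.8835  0.027 ] w [ 7.0000e-02  7.0000e-02 -1.0245e+02] rows 25.13102263216419 14.308406827473306
```

```bash
python3 drive.py '[[-0.03,0.025,0,0,0,-6],[-0.06,0.05,0,0,0,-13],[-0.095,0.08,0,0,0,-20],[-0.13,0.11,0,0,0,-27],[-0.16,0.135,0,0,0,-34],[-0.195,0.165,0,0,0,-41],[-0.225,0.19,0,0,0,-48],[-0.255,0.215,0,0,0,-55],[-0.29,0.245,0,0,0,-62],[-0.32,0.27,0,0,0,-63],[-0.355,0.3,0,0,0,-63],[-0.385,0.325,0,0,0,-63]]' 0.088; python3 drive.py '[[-0.03,0.025,0,0,0,0],[-0.06,0.05,0,0,0,0],[-0.09,0.075,0,0,0,0]]'
python3 -c "
from h import *
print(r.get_state()['tcp_pos'],r.get_state()['eef_rot']); go([.4875,.3465,.16],-62.5)"
```

```text
time_s: 1.1
tcp_pos: [0.458, -0.2433, 0.2266]
eef_rot: [-180.0, 0.0, -101.9]
contact_force: [0.4, -1.0, -0.2]
gripper_width: 0.088
gripper_force: 0.0
time_s: 1.35
tcp_pos: [0.4019, -0.1403, 0.2256]
eef_rot: [179.9, -0.0, -101.9]
contact_force: [0.1, 1.0, 0.2]
gripper_width: 0.0875
gripper_force: 0.0
[ 0.40185136 -0.14034115  0.2255975 ] [ 1.79886213e+02 -2.54173728e-02 -1.01941212e+02]
t 1.35 d [-0.4941  0.0168  0.0654] w [ 1.200e-01  1.000e-02 -3.944e+01] rows 11.958062581220311 5.5085758404379455
```

```bash
python3 drive.py '[[-0.04,-0.015,0,0,0,-4],[-0.08,-0.025,0,0,0,-8],[-0.12,-0.03,0,0,0,-12],[-0.16,-0.03,0,0,0,-16],[-0.2,-0.03,0,0,0,-20],[-0.24,-0.03,0,0,0,-24],[-0.28,-0.025,0,0,0,-28],[-0.32,-0.02,0,0,0,-32],[-0.36,-0.01,0,0,0,-36],[-0.4,0,0,0,0,-39],[-0.44,0.01,0,0,0,-39.4],[-0.47,0.014,0,0,0,-39.4]]'; python3 drive.py '[[0,0,0.01,0,0,0],[0,0,0.01,0,0,0],[0,0,0.01,0,0,0]]'
python3 -c "
from h import *
go([.4875,.3465,.12],-62.5);go([.4875,.3465,.072],-62.5)"
```

```text
time_s: 2.35
tcp_pos: [0.4854, 0.3239, 0.2262]
eef_rot: [180.0, 0.0, -62.4]
contact_force: [0.3, -0.9, -0.4]
gripper_width: 0.0872
gripper_force: 0.0
time_s: 2.6
tcp_pos: [0.4856, 0.3204, 0.2155]
eef_rot: [179.9, -0.1, -62.5]
contact_force: [-0.2, -0.0, 0.3]
gripper_width: 0.0878
gripper_force: 0.0
t 2.6 d [-0.0224 -0.014   0.0955] w [ 0.14 -0.05 -0.02] rows 2.375617944032427 0.021104952640647098
t 2.6 d [-0.0224 -0.0141  0.1435] w [ 0.14 -0.05 -0.02] rows 3.4990085395149575 0.021104952640647098
```

```bash
python3 drive.py '[[-0.0224,-0.014,0.02,0,0,0],[-0.0224,-0.014,0.05,0,0,0],[-0.0224,-0.014,0.08,0,0,0],[-0.0224,-0.014,0.11,0,0,0],[-0.0224,-0.014,0.13,0,0,0],[-0.0224,-0.014,0.1435,0,0,0],[-0.0224,-0.014,0.1435,0,0,0]]'; python3 drive.py '[[0,0,0,0,0,0],[0,0,0,0,0,0],[0,0,0,0,0,0],[0,0,0,0,0,0],[0,0,0,0,0,0]]' 0.03 5
python3 -c "
from h import *
go([.5258,.3668,.083],-62.5)"
```

```text
time_s: 3.18
tcp_pos: [0.4873, 0.3445, 0.0705]
eef_rot: [179.7, -0.1, -62.7]
contact_force: [0.2, -0.4, 0.2]
gripper_width: 0.0876
gripper_force: 0.0
time_s: 3.6
tcp_pos: [0.4887, 0.3476, 0.0742]
eef_rot: [-179.9, 0.0, -62.5]
contact_force: [-0.3, 0.1, 0.8]
gripper_width: 0.0603
gripper_force: 0.0
t 3.6 d [ 0.     -0.0418 -0.0088] w [-0.09  0.04 -0.04] rows 1.0232462866291019 0.015710306277084307
```

```bash
python3 drive.py '[[0,0,0,0,0,0],[0,0,0,0,0,0],[0,0,0,0,0,0],[0,0,0,0,0,0],[0,0,0,0,0,0],[0,0,0,0,0,0],[0,0,0,0,0,0],[0,0,0,0,0,0]]' 0.03 5
python3 -c "
from h import *
go([.5258,.3668,.083],-62.5)"
```

```text
time_s: 4.27
tcp_pos: [0.4883, 0.3472, 0.073]
eef_rot: [180.0, -0.0, -62.5]
contact_force: [-0.1, 0.5, 0.4]
gripper_width: 0.0301
gripper_force: 0.0
t 4.27 d [-0.0001 -0.0422 -0.01  ] w [ 0.01 -0.   -0.04] rows 1.041149287786959 0.005697919448005957
```

Follow the arc to upright slowly, then close fully on the knob.

```bash
python3 drive.py '[[0,-0.006,-0.003,0,0,0],[0,-0.012,-0.005,0,0,0],[0,-0.018,-0.007,0,0,0],[0,-0.024,-0.008,0,0,0],[0,-0.03,-0.009,0,0,0],[0,-0.036,-0.01,0,0,0],[0,-0.04,-0.01,0,0,0],[0,-0.0422,-0.01,0,0,0],[0,-0.0422,-0.01,0,0,0],[0,-0.0422,-0.01,0,0,0]]' 0.03 5
python3 drive.py '[[0,0,0,0,0,0],[0,0,0,0,0,0],[0,0,0,0,0,0],[0,0,0,0,0,0],[0,0,0,0,0,0],[0,0,0,0,0,0]]' 0.02 5
python3 -c "
from h import *
go([.5258,.3668,.083],-62.5)"
```

```text
time_s: 5.1
tcp_pos: [0.5259, 0.3667, 0.0828]
eef_rot: [180.0, -0.0, -62.6]
contact_force: [0.0, -0.0, 0.3]
gripper_width: 0.0299
gripper_force: 0.0
time_s: 5.6
tcp_pos: [0.5256, 0.3666, 0.083]
eef_rot: [180.0, -0.0, -62.5]
contact_force: [-0.8, -0.1, -1.4]
gripper_width: 0.0254
gripper_force: 5.0
t 5.6 d [-0.0001 -0.0003 -0.    ] w [ 0.02 -0.   -0.04] rows 0.007024731594035956 0.006652069197577311
```

```bash
python3 drive.py '[[0,0,0,0,0,0],[0,0,0,0,0,0],[0,0,0,0,0,0],[0,0,0,0,0,0],[0,0,0,0,0,0],[0,0,0,0,0,0]]' 0.088 
python3 drive.py '[[0,0,-0.02,0,0,0],[0,0,-0.05,0,0,0],[0,0,-0.09,0,0,0],[0,0,-0.12,0,0,0],[0.03,0,-0.13,0,0,0],[0.07,0,-0.13,0,0,0],[0.11,0.02,-0.13,0,0,5],[0.15,0.04,-0.13,0,0,10],[0.19,0.06,-0.13,0,0,15],[0.23,0.07,-0.13,0,0,20],[0.27,0.07,-0.13,0,0,25],[0.31,0.07,-0.13,0,0,30]]'
python3 - <<'E'
from h import *
T=cap('top');S=cap('scene')
big=cv2.hconcat([cv2.resize(T['frame'][235:295,150:210],(390,390),interpolation=2),cv2.resize(S['frame'][170:250,355:435],(390,390),interpolation=2)])
cv2.imwrite('pics/z2.png',cv2.cvtColor(big,4))
W=cloud(T); w=W[240:300,160:205].reshape(-1,3); w=w[w[:,2]>.06]; print(len(w),w.mean(0) if len(w) else '',w.max(0) if len(w) else '')
q=w[w[:,2]>.105]; print(len(q),q.mean(0))
go([.5038,-.0989,.18],-101.5)
E
```

```text
time_s: 6.1
tcp_pos: [0.5259, 0.3668, 0.0831]
eef_rot: [-180.0, 0.0, -62.5]
contact_force: [0.1, -0.2, 0.6]
gripper_width: 0.0599
gripper_force: 0.0
time_s: 7.1
tcp_pos: [0.6043, 0.0618, 0.214]
eef_rot: [-179.9, 0.0, -92.7]
contact_force: [1.1, 1.6, -0.0]
gripper_width: 0.0876
gripper_force: 0.0
2690 [0.50565384 0.21025113 0.64871951] [0.54492436 0.2418851  0.6724572 ]
2690 [0.50565384 0.21025113 0.64871951]
t 7.2 d [0.1629 0.0936 0.0331] w [-0.01 -0.05  8.47] rows 4.574160910798837 1.1834180920297328
```

View pics/z2.png

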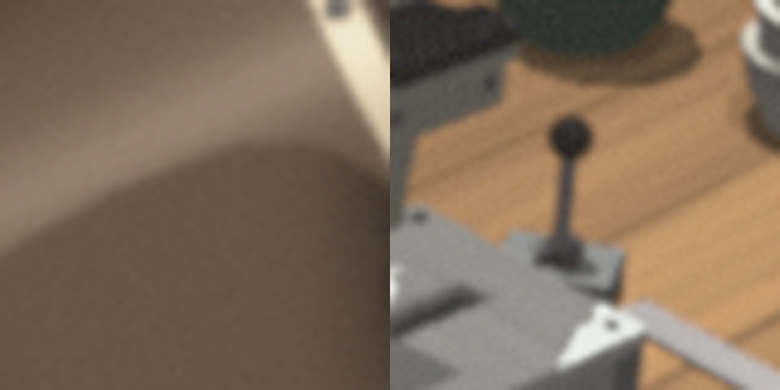

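In the scene crop the lever stands near upright, with the knob at crop (180,137). The arm blocks the top view, so I'll check it again from above the plaque.

```bash
python3 drive.py '[[0.035,0.02,0,0,0,3],[0.07,0.04,0,0,0,6],[0.1,0.06,0.005,0,0,8.5],[0.13,0.075,0.01,0,0,8.5],[0.155,0.09,0.02,0,0,8.5],[0.1629,0.0936,0.0331,0,0,8.5],[0.1629,0.0936,0.0331,0,0,8.5]]'
python3 - <<'E'
from h import *
T=cap('top'); g=T['frame'].astype(int).sum(2)/3
W=cloud(T); w=W[235:300,160:205].reshape(-1,3); w=w[w[:,2]>.085]; print(len(w),w.mean(0),w.max(0))
ax=np.array([np.cos(np.radians(27.5)),np.sin(np.radians(27.5))])
d=w[:,:2].mean(0)-[.5258,.3668]; print('along',d@ax,'across',d@[-ax[1],ax[0]])
cv2.imwrite('pics/z3.png',cv2.cvtColor(cv2.resize(T['frame'][235:295,150:210],(480,480),interpolation=2),4))
go([.5038,-.0989,.075],-101.5)
E
```

```text
time_s: 7.78
tcp_pos: [0.501, -0.0962, 0.1782]
eef_rot: [179.8, -0.0, -101.2]
contact_force: [-1.3, -0.1, -0.1]
gripper_width: 0.0881
gripper_force: 0.0
109 [0.52528501 0.36487265 0.1102776 ] [0.53754909 0.37725354 0.11912425]
along -0.001346752137482508 across -0.0014717889876126166
t 7.83 d [ 0.0031 -0.0021  0.1044] w [ 0.09 -0.02  0.38] rows 2.5040187759376673 0.05422368174144025
```

View pics/z3.png

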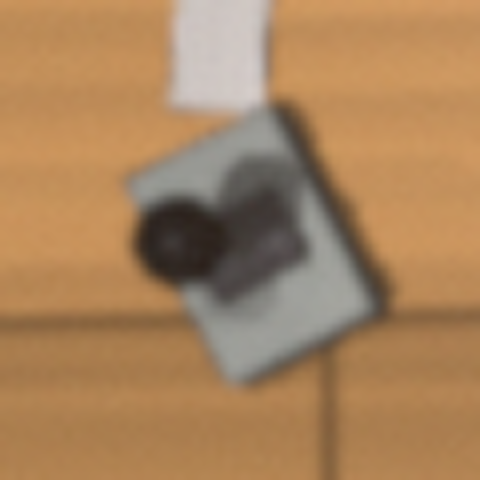

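The knob at crop (181,240) sits over the hub once parallax is allowed for, within about 1.5 mm, so the lever is upright. Next I'll grasp the plaque.

```bash
python3 drive.py '[[0.0031,-0.0021,0.01,0,0,0.4],[0.0031,-0.0021,0.03,0,0,0.4],[0.0031,-0.0021,0.055,0,0,0.4],[0.0031,-0.0021,0.08,0,0,0.4],[0.0031,-0.0021,0.098,0,0,0.4],[0.0031,-0.0021,0.1044,0,0,0.4],[0.0031,-0.0021,0.1044,0,0,0.4],[0.0031,-0.0021,0.1044,0,0,0.4],[0.0031,-0.0021,0.1044,0,0,0.4]]'
python3 -c "
from h import *
go([.5038,-.0989,.075],-101.5)"
```

```text
time_s: 8.58
tcp_pos: [0.5064, -0.0979, 0.0767]
eef_rot: [-179.9, 0.0, -101.4]
contact_force: [-0.3, -0.0, 0.4]
gripper_width: 0.0878
gripper_force: 0.0
t 8.58 d [0.0015 0.0024 0.0017] w [-0.11  0.02  0.1 ] rows 0.0790056012050474 0.021408697730669505
```

```bash
python3 drive.py '[[0.0015,0.0024,0.0017,0,0,0],[0.0015,0.0024,0.0017,0,0,0],[0.0015,0.0024,0.0017,0,0,0],[0.0015,0.0024,0.0017,0,0,0],[0.0015,0.0024,0.0017,0,0,0],[0.0015,0.0024,0.0017,0,0,0],[0.0015,0.0024,0.0017,0,0,0],[0.0015,0.0024,0.0017,0,0,0],[0.0015,0.0024,0.0017,0,0,0],[0.0015,0.0024,0.0017,0,0,0],[0.0015,0.0024,0.0017,0,0,0],[0.0015,0.0024,0.0017,0,0,0]]' 0.03 20
python3 drive.py '[[0,0,0,0,0,0],[0,0,0,0,0,0],[0,0,0,0,0,0],[0,0,0,0,0,0],[0,0,0,0,0,0],[0,0,0,0,0,0],[0,0,0,0,0,0],[0,0,0,0,0,0],[0,0,0,0,0,0],[0,0,0,0,0,0],[0,0,0,0,0,0],[0,0,0,0,0,0]]' 0.01 30
python3 -c "
from h import *
go([.5038,-.0989,.075],-101.5)"
```

```text
time_s: 9.58
tcp_pos: [0.5025, -0.0993, 0.0738]
eef_rot: [180.0, -0.0, -101.4]
contact_force: [-0.4, -0.1, -0.4]
gripper_width: 0.0301
gripper_force: 0.0
time_s: 10.58
tcp_pos: [0.5026, -0.0993, 0.0739]
eef_rot: [-180.0, 0.0, -101.4]
contact_force: [1.4, -0.0, -0.1]
gripper_width: 0.02
gripper_force: 30.0
t 10.58 d [-0.0006 -0.0011 -0.0011] w [-0.01  0.    0.06] rows 0.040551148329061204 0.008429283788677156
```

```bash
python3 drive.py '[[0,0,-0.003,0,0,0],[0,0,-0.008,0,0,0],[0,0,-0.015,0,0,0],[0,0,-0.023,0,0,0],[0,0,-0.035,0,0,0],[0,0,-0.05,0,0,0],[0,0,-0.07,0,0,0],[0,0,-0.09,0,0,0],[0,0,-0.115,0,0,0],[0,0,-0.135,0,0,0],[0,0,-0.15,0,0,0],[0,0,-0.157,0,0,0]]' 0.01 40
python3 -c "
from h import *
go([.6270,.1311,.23],-94.7)"
```

```text
time_s: 11.58
tcp_pos: [0.5024, -0.0994, 0.2337]
eef_rot: [-179.9, 0.0, -101.4]
contact_force: [0.4, -0.5, -3.4]
gripper_width: 0.02
gripper_force: 40.0
t 11.58 d [-0.2506 -0.0764  0.004 ] w [-0.13  0.03 -6.74] rows 6.282979951465386 0.9409141435240368
```

```bash
python3 drive.py '[[-0.01,-0.003,0,0,0,-0.5],[-0.03,-0.009,0,0,0,-1],[-0.055,-0.017,0,0,0,-2],[-0.085,-0.026,0,0,0,-3],[-0.115,-0.035,0,0,0,-4],[-0.145,-0.044,0,0,0,-5],[-0.175,-0.053,0,0,0,-6],[-0.2,-0.061,0,0,0,-6.7],[-0.225,-0.069,0,0,0,-6.7],[-0.24,-0.073,0.002,0,0,-6.7],[-0.248,-0.0755,0.004,0,0,-6.7],[-0.2506,-0.0764,0.004,0,0,-6.7]]'
python3 drive.py '[[0,0,0,0,0,0],[0,0,0,0,0,0],[0,0,0,0,0,0],[0,0,0,0,0,0]]'
python3 - <<'E'
from h import *
S=cap('scene'); save(S,'pics/s4.png'); cv2.imwrite('pics/s4c.png',cv2.cvtColor(cv2.resize(S['frame'][110:310,280:480],(600,600),interpolation=2),4))
go([.6270,.1311,.23],-94.7)
E
```

```text
time_s: 12.58
tcp_pos: [0.6265, 0.1322, 0.2248]
eef_rot: [179.8, -0.1, -94.7]
contact_force: [-0.3, 0.3, -3.4]
gripper_width: 0.0199
gripper_force: 40.0
time_s: 12.92
tcp_pos: [0.6268, 0.1302, 0.2273]
eef_rot: [-180.0, 0.0, -94.8]
contact_force: [-0.4, -0.3, -3.3]
gripper_width: 0.0196
gripper_force: 40.0
t 12.97 d [-0.0007 -0.     -0.0027] w [-0.03  0.02 -0.09] rows 0.06611184879606555 0.013920918729468984
```

View pics/s4c.png

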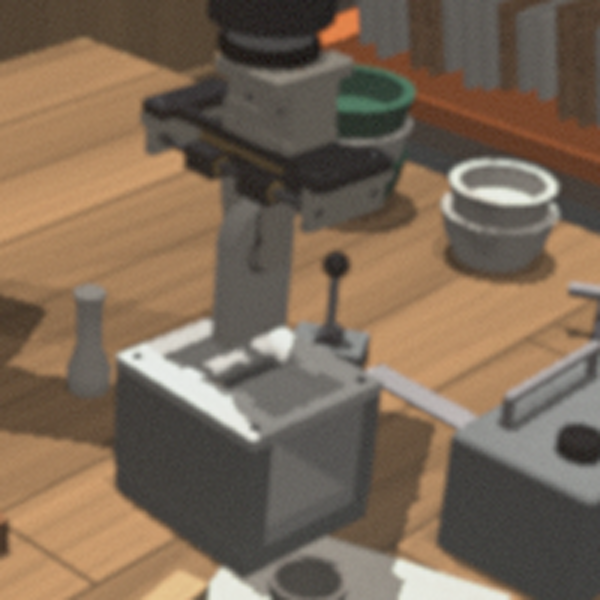

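The crop shows the plaque held upright above the slot, with its foot edge near crop (215–290, 345), and the lever still upright. I'll check the foot position against the box from the depth data.

Run:
```python
from h import *
S=dict(np.load('/tmp/scene.npz')); W=cloud(S)
a=np.radians(-4.7); X=np.array([np.cos(a),np.sin(a)]); Y=np.array([-X[1],X[0]])
w=W.reshape(-1,3); w=w[~np.isnan(w[:,0])]; d=w[:,:2]-[.6270,.1311]; x=d@X; y=d@Y; z=w[:,2]
m=(abs(x)<.03)&(abs(y)<.05)&(z>.163)&(z<.2)
A=np.c_[y[m],z[m]-.18,np.ones(m.sum())]; f=m&(x>0)
print(m.sum(),'y pct',np.percentile(y[m],[0,2,98,100]),'x pct',np.percentile(x[m],[2,25,50,75,98]))
m2=m&(abs(x-np.median(x[m]))<.006)&(abs(y)<.028); A=np.c_[y[m2],z[m2]-.18,np.ones(m2.sum())]; print('face x = y,z,c',np.linalg.lstsq(A,x[m2],rcond=None)[0])
# box +x edge and top in the same view
t=(abs(z-.13)<.004)&(abs(x)<.1)&(abs(y)<.09); print('boxtop x',np.percentile(x[t],[1,99]),'y',np.percentile(y[t],[1,99]))
```

```text
339 y pct [-0.03704096 -0.03585474  0.02850915  0.03170355] x pct [-0.00916145  0.00666509  0.00854023  0.00980686  0.01282336]
face x = y,z,c [0.00494998 0.00743013 0.00911952]
boxtop x [-0.07814824  0.0820266 ] y [-0.07293133  0.067421  ]
```

```bash
python3 drive.py '[[0,0,0.004,0,0,0],[0,0,0.01,0,0,0],[0,0,0.017,0,0,0],[0,0,0.023,0,0,0],[0,0,0.027,0,0,0],[0,0,0.029,0,0,0],[0,0,0.031,0,0,0],[0,0,0.032,0,0,0],[0,0,0.033,0,0,0],[0,0,0.034,0,0,0],[0,0,0.034,0,0,0]]'
python3 drive.py '[[0,0,0.001,0,0,0],[0,0,0.002,0,0,0],[0,0,0.003,0,0,0],[0,0,0.003,0,0,0]]'
python3 -c "
from h import *
s=r.get_state();print(s['contact_force'],s['moment'],s['eef_rot']);go([.6270,.1311,.158],-94.7)"
```

```text
time_s: 13.88
tcp_pos: [0.6271, 0.1312, 0.1928]
eef_rot: [-180.0, 0.0, -94.7]
contact_force: [0.0, 0.2, -3.5]
gripper_width: 0.0197
gripper_force: 40.0
time_s: 14.22
tcp_pos: [0.627, 0.1311, 0.1896]
eef_rot: [180.0, -0.0, -94.7]
contact_force: [0.5, 0.0, -3.5]
gripper_width: 0.0201
gripper_force: 40.0
[ 0.48219068  0.03040646 -3.5089002 ] [0.03087618 0.04313652 0.0436717 ] [ 1.79984147e+02 -5.67034185e-03 -9.47449449e+01]
t 14.22 d [ 0.     -0.      0.0316] w [ 0.02 -0.01 -0.04] rows 0.7585117152278381 0.0067032991952082925
```

```bash
python3 drive.py '[[0,0,0.001,0,0,0],[0,0,0.003,0,0,0],[0,0,0.005,0,0,0],[0,0,0.007,0,0,0],[0,0,0.009,0,0,0],[0,0,0.01,0,0,0],[0,0,0.01,0,0,0]]'
```

```text
time_s: 14.8
tcp_pos: [0.627, 0.1311, 0.1794]
eef_rot: [180.0, -0.0, -94.7]
contact_force: [-0.7, 0.3, -3.3]
gripper_width: 0.0198
gripper_force: 40.0
```

```bash
python3 drive.py '[[0,0,0.001,0,0,0],[0,0,0.003,0,0,0],[0,0,0.005,0,0,0],[0,0,0.008,0,0,0],[0,0,0.011,0,0,0],[0,0,0.014,0,0,0],[0,0,0.017,0,0,0],[0,0,0.019,0,0,0],[0,0,0.0205,0,0,0],[0,0,0.0215,0,0,0],[0,0,0.0215,0,0,0],[0,0,0.0215,0,0,0]]'
python3 drive.py '[[0,0,0,0,0,0],[0,0,0,0,0,0],[0,0,0,0,0,0],[0,0,0,0,0,0],[0,0,0,0,0,0],[0,0,0,0,0,0]]'
python3 - <<'E'
from h import *
S=cap('scene'); cv2.imwrite('pics/s5c.png',cv2.cvtColor(cv2.resize(S['frame'][110:310,280:480],(600,600),interpolation=2),4))
s=r.get_state();print(s['contact_force'],s['moment'],s['tcp_pos'],s['gripper_width'])
W=cloud(S); a=np.radians(-4.7); X=np.array([np.cos(a),np.sin(a)]); Y=np.array([-X[1],X[0]])
w=W.reshape(-1,3); w=w[~np.isnan(w[:,0])]; d=w[:,:2]-[.6270,.1311]; x=d@X; y=d@Y; z=w[:,2]
m=(abs(x-.009)<.006)&(abs(y)<.028)&(z>.136)&(z<.165); print(m.sum(),np.linalg.lstsq(np.c_[y[m],z[m]-.15,np.ones(m.sum())],x[m],rcond=None)[0])
E
```

```text
time_s: 15.8
tcp_pos: [0.6271, 0.1312, 0.1584]
eef_rot: [-180.0, 0.0, -94.7]
contact_force: [-0.8, 0.1, -3.6]
gripper_width: 0.0199
gripper_force: 40.0
time_s: 16.3
tcp_pos: [0.6271, 0.1312, 0.1584]
eef_rot: [-180.0, 0.0, -94.7]
contact_force: [-0.3, -0.3, -4.3]
gripper_width: 0.0201
gripper_force: 40.0
[ 0.22379131  0.43474066 -3.528904  ] [0.08266612 0.09830186 0.02003148] [0.62710522 0.13117411 0.15839046] 0.020051173316002577
124 [0.0104207  0.0368032  0.00945971]
```

View pics/s5c.png

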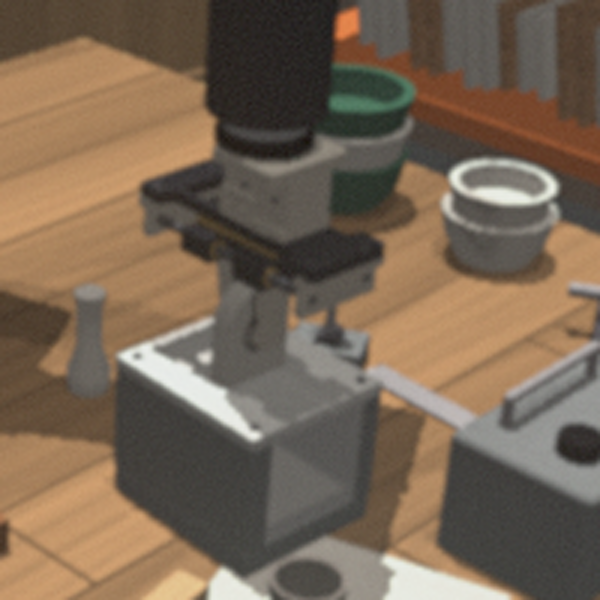

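The plaque hangs upright in the slot at crop (250,340), about 38 mm deep. The wrist still reads the plaque's full weight and the arm is still, so I'll hand in.

```bash
python3 -c "
from plant import r, capture
print(r.close_job())"
```

```text
the job is handed in; nothing more can be done
None
```

I set the dimmer lever upright (within about 1.5 mm at the knob, by camera) and released it, then handed the job in at about 16 s with the arched plaque still gripped, upright and still, about 38 mm down through the slot and clear of the lamp glass; `close_job` gave no verdict.

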